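# Roll the parcel to the end stop and put it on the scale

## Robot

A 7-joint arm with a two-finger parallel gripper is mounted at the origin on a cart in front of the work surface, level with it; the furniture and walls round the work are solid. World frame = base frame: x ahead of the robot, y to its left, z up, the work surface at z = 0. Lengths are in mm, angles in rad, forces in N, time in s.
With the tool pointing down it reaches from about 425 to 1025 mm from the base axis. Payload 9.4 kg.
Tool frame: the origin (TCP) lies between the finger pads; the fingertips stand 8 mm ahead of it and the grasp point (between the pads) lies 11 mm behind it; z points along the fingers, y is the line along which they close (so a half turn about z gives the same grasp; the last joint's range is limited). The gripper opens to 93 mm and grips with 3 to 60 N. Pads are 15 mm wide; open, the fingers measure 128 mm over their backs; the gripper's body (75 mm by 188 mm) begins 65 mm behind the grasp point.
Start: joints at [-1.277, 0.599, -0.003, 1.599, 0.002, 0.943, -0.08], TCP at [262.716, 675.725, 226.618] pointing down, gripper open.
Joint ranges: [-2.57, 2.57], [-0.35, 1.97], [-1.29, 1.29], [0.11, 2.56], [-1.05, 4.19], [0.11, 1.86], [-2.63, 2.63]. Speed limits (rad/s): [2.22, 2.22, 3.01, 3.01, 3.14, 3.14, 3.14].

## Interface

Orientations are given as a unit quaternion [w, x, y, z].
In Python, from plant import monitor, vision, hand_in gives the robot as it stands. The module is installed in compiled form; this text tells all that it offers.
- The arm moves only by the tool carry_out, never from a script. Its arguments are lists of equal length, an entry for each row: "dp": the shift along the world's x, y, z in mm, a list of three; "dr": the turn, a rotation vector about the world's x, y, z in rad, a list of three; "fingers": the opening, from 0 (shut) to 1 (fully open). In form: {"dp": [[x, y, z], ...], "dr": [[ax, ay, az], ...], "fingers": [fingers, ...]}. A call has 1 to 12 rows; each row is the pose to reach, as a shift and turn from the pose commanded when the call began; what a row does not reach only later rows make up. A row lasts 1/8 s, in which the tool goes at most 62.5 mm and 10.7 degrees, less where a joint would pass 70% of its speed; a pose out of reach is approached as far as the arm can. A call with a gripper value outside its range is refused whole. The fingers move at their own pace and stop on an object; "newtons" is the grip in N (left out, the last holds). Time passes only in rows, so rows that repeat a pose let the fingers close. It gives the time, the measured TCP pose, the force, the opening and the grip force at its end, in the units of the state.
- monitor.read_state(): the state, without advancing time (a new reading comes with each control period).
- vision.snapshot(name): name is "scene" or "side" or "wrist"; returns a dict with "pixels" (400x640x3 uint8, red, green, blue), "fx", "fy", "cx", "cy" (pixels), "extrinsics" (4x4, takes a point from world to camera coordinates). Camera axes: x right, y down, z forward; pixel columns grow to the right and rows downward; lengths in mm; the calibration is good to about 2 mm. The wrist camera is an equidistant fisheye: a pixel r from the principal point sees the ray r / f radians off the axis. A picture is of the moment at which its call begins. There is no depth.
- hand_in(): hands the job in; it is judged then, once.
The state is a dict: "time_s": time; "joint_pos": joint angles; "dq": joint speeds; "effort": joint torques, N m; "tcp_pos": TCP position; "eef_rot": TCP orientation; "force": force on the tool from outside, world axes, zero at the start; "torque": the same for the moment, N m; "finger_gap": opening from 0.0 (shut) to 1.0 (fully open); "grip_force": force on a finger pad.
Only numpy, scipy, OpenCV 4.12 (cv2) and the standard library are available. Lean on these libraries where they do the work, as an engineer would, in place of code of your own. Each camera call takes 0.05 s, during which the arm holds its last target. There are 200 camera calls.

## Task

Roll the green-taped carton along the roller track, without lifting it, until it rests against the yellow end stop. Then lift it off and set it down upright in the middle of the pan of the bench scale, without dropping it. Leave the red-taped carton alone.

Things in the scene. Friction and masses are not known exactly. Their poses are not given: they have to be found in the camera images.
- carton_mid (a point): Centre (28 mm above the underside) of the closed cardboard carton with green tape on the roller track: 54 mm wide (its x), 120 mm long (its y, along the track), 56 mm tall (its z, up), 0.28 to 0.56 kg. It rolls along the track at a push of a newton or so and stays where it is left.
- stop_face (a point): Middle of the yellow end stop's buffer face, at roller-top height (36 mm above the bench). y runs along the fixed level track, out past the stop; x across; z up. Track: y -0.41 to +0.01 m, free rollers; side rails, 84 mm over all, stand 3 mm above the rollers. The stop stands 36 mm above the rollers. With the carton against it the carton's centre is at y = -0.060, z = 0.028.
- pan_mid (a point): Middle of the top face of the square steel pan, 144 x 144 mm, of the grey bench scale, 48 mm above the bench; x points away from the scale's display, z up. The scale and its pan do not move. The display console lies in front of the pan (x = -0.072 to -0.114) and is lower than it.
- red_carton_mid (a point): Centre of a second carton of the same size with red tape, standing on the bench behind the stone clamp; a bystander.

How it is judged (in metres and radians):
On the way:
1. the green-taped carton rests on the rollers against the end stop (within 12 mm of it) (y of carton_mid in the frame of stop_face between -0.072 and -0.05 m and x of carton_mid in the frame of stop_face between -0.02 and 0.02 m and z of carton_mid in the frame of stop_face below 0.033 m), for 0.2 s.
At the end, for the whole second after the job is handed in: The green-taped carton stands upright and at rest on the scale's pan, its centre within 35 mm of the middle of the pan, whichever way it is turned (horizontal distance between carton_mid and pan_mid below 0.035 m and z of carton_mid in the frame of pan_mid between 0.023 and 0.033 m and angle between carton_mid's own z axis and vertical below 0.15 rad and linear speed of carton below 0.02 m/s); the robot touches nothing.
It fails at once if the green-taped carton is lifted more than 15 mm off the rollers while it is still more than 50 mm short of the end stop (z of carton_mid in the frame of stop_face above 0.043 m and y of carton_mid in the frame of stop_face below -0.11 m).
It fails at once if the green-taped carton is dropped on the scale: let go more than 25 mm above the pan (contact force between the fingers and carton below 0.05 N and horizontal distance between carton_mid and pan_mid below 0.1 m and z of carton_mid in the frame of pan_mid above 0.053 m).
It fails at once if the red-taped carton is moved more than 30 mm (distance of red_carton_mid from where it was at the start of the episode above 0.03 m).
It also fails if it takes over 54 s, if anything falls off the work surface, if the arm or the gripper's body presses on something with over 40 N, if the wrist force passes 120 N, or if a joint passes its speed limit or range.

## Working session

There is one attempt and no reset: what is moved stays moved. The work goes in short steps, Python scripts to look and compute and a tool call to move; the robot and the scene stay as the last step left them, time stands still between calls to the robot, and variables do not carry over. Pictures are saved under pics/ and viewed, at most 10 in all, crops included, and the job is handed in when it is done.

Besides the shell and the picture viewer there is one more tool, called after "Request:" in YAML: its name, and indented under it one key for each argument. carry_out: Moves the arm, as the interface text tells. Its arguments: {"type":"object","properties":{"dp":{"type":"array"},"dr":{"type":"array"},"fingers":{"type":"array"},"newtons":{"type":"number"}},"required":["dp","dr","fingers"]}

```bash
mkdir -p pics
cat > h.py <<'E'
import numpy as np, cv2, pickle
from plant import monitor, vision, hand_in
def snap(n,f):
    s=vision.snapshot(n); pickle.dump(s,open(f'pics/{f}.pkl','wb')); cv2.imwrite(f'pics/{f}.png',cv2.cvtColor(s['pixels'],cv2.COLOR_RGB2BGR)); return s
def load(f): return pickle.load(open(f'pics/{f}.pkl','rb'))
def onz(s,u,v,z,fish=False):
    E=np.array(s['extrinsics']);R=E[:3,:3];c=-R.T@E[:3,3]
    x=(u-s['cx'])/s['fx'];y=(v-s['cy'])/s['fy']
    if fish:
        r=np.hypot(x,y);d=np.array([x/r*np.sin(r),y/r*np.sin(r),np.cos(r)]) if r>0 else np.array([0,0,1.])
    else: d=np.array([x,y,1.])
    d=R.T@d; return c+d*(z-c[2])/d[2]
E
python3 - <<'E'
from h import *
for n in('scene','side','wrist'):
    s=snap(n,n+'0'); E=np.array(s['extrinsics']); print(n,s['fx'],s['cx'],s['cy'],(-E[:3,:3].T@E[:3,3]).round(),E[2,:3].round(2))
st=monitor.read_state();print(st)
a=np.hstack([cv2.imread('pics/side0.png'),cv2.imread('pics/wrist0.png')])
E
```

```text
scene 420.89359047181057 320.10774600645635 196.10731119480354 [ 241. -667.  927.] [ 0.32  0.6  -0.73]
side 494.90288443248465 318.6869625782479 199.63789014724642 [ 652. -924.  657.] [-0.04  0.86 -0.51]
wrist 309.70691628693146 317.6181488835201 200.21971478509678 [184. 707. 384.] [ 0.28 -0.11 -0.95]
{'time_s': 0.15, 'joint_pos': array([-1.27670874,  0.59991396, -0.0025367 ,  1.5999582 ,  0.001813  ,
        0.94292041, -0.07982055]), 'dq': array([ 0.0013769 , -0.00216186, -0.0002505 , -0.00271716,  0.00154102,
       -0.00035431,  0.00113952]), 'effort': array([ 4.20094570e-03, -7.65593290e+01,  1.49942312e+00, -2.52561772e+01,
       -5.22863679e-02,  1.50024489e-02,  1.53607025e-04]), 'tcp_pos': array([262.58412759, 675.37766882, 225.97392924]), 'eef_rot': array([-4.62858384e-05,  1.84313931e-01,  9.82867242e-01, -5.97283659e-04]), 'force': array([ 0.23851985, -0.46766065,  0.49542993]), 'torque': array([-0.00934306, -0.00338072,  0.00938137]), 'grip_force': 0.0, 'finger_gap': 0.9982054316176049}
```

View pics/scene0.png

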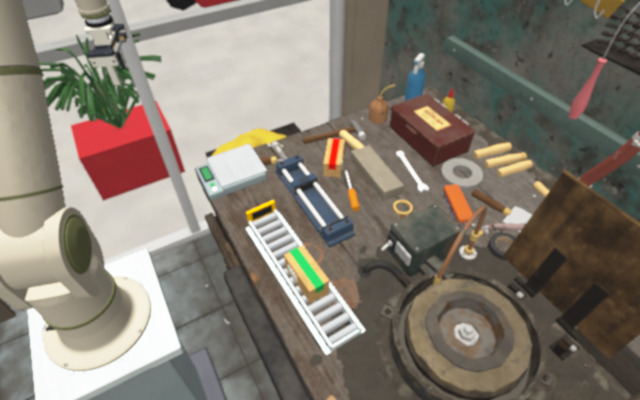

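View pics/side0.png

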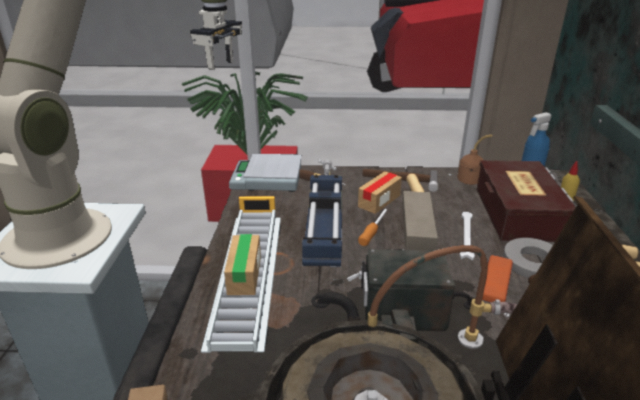

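The scene view shows the carton at about (306,272), the stop at (262,210) and the pan at (237,165). In the side view they're at (242,263), (257,204) and (273,168). I'll enlarge both.

Run:
```python
import cv2
a=cv2.imread('pics/scene0.png')[135:355,190:370]; b=cv2.imread('pics/side0.png')[145:365,195:335]
f=lambda i,k:cv2.resize(i,None,fx=k,fy=k,interpolation=cv2.INTER_CUBIC)
cv2.imwrite('pics/c1.png',cv2.hconcat([f(a,2.5),f(b,2.5)]))
```

```text
(no output)
```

View pics/c1.png

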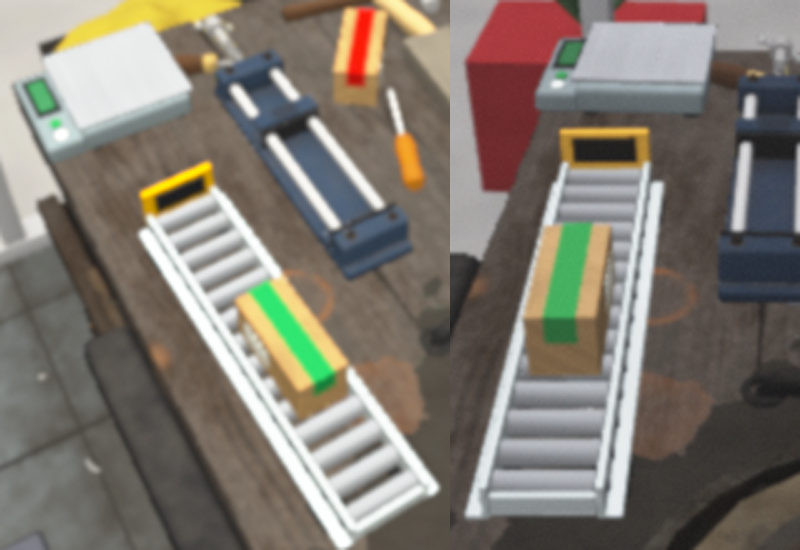

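The crop shows all the edges I need. I'll triangulate with the known heights: carton top 92, pan 48, stop top 72.

Run:
```python
from h import *
A=load('scene0');B=load('side0')
def p(n,l,z):
    for s,x0,y0,o,pts in((A,190,135,0,l[0]),(B,195,145,450,l[1])):
        q=np.array([onz(s,x0+(u-o)/2.5,y0+v/2.5,z)[:2] for u,v in pts]);print(n,q.round().tolist(),'mean',q.mean(0).round(1))
p('carton',([(237,297),(281,279),(347,367),(300,392)],[(542,226),(611,226),(604,328),(527,320)]),92)
p('pan',([(45,55),(150,25),(190,92),(80,127)],[(597,24),(715,25),(708,83),(573,82)]),48)
p('stoptop',([(140,192),(212,164)],[(560,130),(649,130)]),72)
p('railfar L/R front',([(140,232),(345,545),(437,490),(217,188)],[(467,515),(617,515),(663,182),(551,185)]),39)
```

```text
carton [[445.0, -106.0], [492.0, -108.0], [499.0, -225.0], [449.0, -227.0]] mean [ 471.3 -166.4]
carton [[440.0, -108.0], [496.0, -106.0], [509.0, -234.0], [452.0, -227.0]] mean [ 474.3 -168.9]
pan [[408.0, 376.0], [545.0, 364.0], [539.0, 223.0], [402.0, 233.0]] mean [473.7 299.1]
pan [[407.0, 367.0], [544.0, 368.0], [547.0, 226.0], [404.0, 223.0]] mean [475.5 295.8]
stoptop [[420.0, 83.0], [504.0, 82.0]] mean [462.   82.4]
stoptop [[418.0, 80.0], [503.0, 83.0]] mean [460.6  82. ]
railfar L/R front [[405.0, 59.0], [426.0, -348.0], [522.0, -345.0], [504.0, 75.0]] mean [ 464. -140.]
railfar L/R front [[436.0, -363.0], [533.0, -359.0], [519.0, 44.0], [415.0, 35.0]] mean [ 475.7 -160.4]
```

Measured positions: carton about (473,-167) with the track tilted about 0.05 rad, stop near (461,78), pan at (474,298). All of them match the given sizes. I'll set out via the pan and turn so that the fingers close across the carton.

Request:
carry_out:
  dp:
    - [30,-54,0]
    - [60,-108,0]
    - [90,-162,0]
    - [120,-216,0]
    - [150,-270,0]
    - [180,-324,0]
    - [211,-378,0]
    - [211,-378,0]
    - [211,-378,0]
  dr:
    - [0,0,-0.16]
    - [0,0,-0.32]
    - [0,0,-0.48]
    - [0,0,-0.64]
    - [0,0,-0.8]
    - [0,0,-0.96]
    - [0,0,-1.15]
    - [0,0,-1.15]
    - [0,0,-1.15]
  fingers: [1,1,1,1,1,1,1,1,1]

```text
time_s: 1.27
tcp_pos: [473.4, 298.2, 226.5]
eef_rot: [-0.0, 0.689, 0.725, -0.0]
force: [-0.3, 0.3, -0.8]
finger_gap: 1.003
grip_force: 0.0
```

Request:
carry_out:
  dp:
    - [0,-60,0]
    - [0,-120,0]
    - [0,-180,0]
    - [0,-240,0]
    - [0,-300,0]
    - [0,-360,0]
    - [0,-420,0]
    - [0,-465,0]
    - [0,-465,-20]
    - [0,-465,-20]
  dr:
    - [0,0,0]
    - [0,0,0]
    - [0,0,0]
    - [0,0,0]
    - [0,0,0]
    - [0,0,0]
    - [0,0,0]
    - [0,0,0]
    - [0,0,0]
    - [0,0,0]
  fingers: [1,1,1,1,1,1,1,1,1,1]

```text
time_s: 2.52
tcp_pos: [473.6, -165.9, 205.6]
eef_rot: [-0.001, 0.688, 0.725, -0.0]
force: [0.3, -0.1, 0.8]
finger_gap: 0.997
grip_force: 0.0
```

Run:
```python
from h import *
s=snap('wrist','wrist1'); st=monitor.read_state(); print(st['tcp_pos'],st['eef_rot'],st['joint_pos'])
```

```text
[ 473.90976206 -165.81685599  206.24841925] [-7.73951817e-04  6.88189468e-01  7.25530563e-01 -2.44159229e-04] [-0.04572565  0.38013005  0.36395017  2.13903584 -0.21801476  0.65837168
  0.52076593]
```

View pics/wrist1.png

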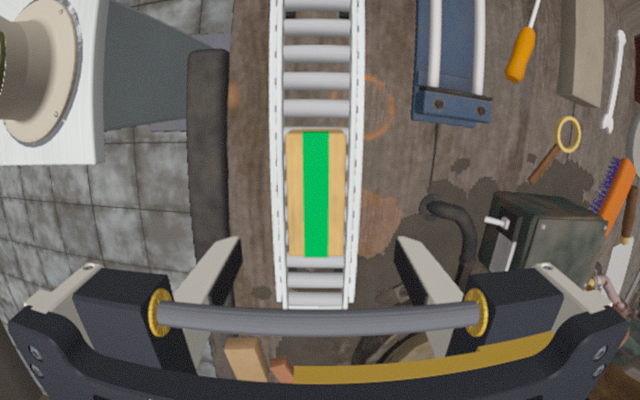

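The wrist view shows the carton top with corners at (286,130), (346,130), (345,257) and (287,257), lying between the fingers. I'll refine its position from these.

Run:
```python
from h import *
s=load('wrist1')
q=np.array([onz(s,u,v,92,True)[:2] for u,v in((286,130),(346,130),(345,257),(287,257))]);print(q.round(),q.mean(0))
```

```text
[[ 442. -104.]
 [ 495. -101.]
 [ 503. -224.]
 [ 446. -227.]] [ 471.58681517 -164.02990021]
```

The carton centre is (472,-165). I'll descend and grip gently with the tips at z≈52, above the rails.

Request:
carry_out:
  dp:
    - [-2,1,-45]
    - [-2,1,-90]
    - [-2,1,-130]
    - [-2,1,-146]
    - [-2,1,-146]
    - [-2,1,-146]
    - [-2,1,-146]
    - [-2,1,-146]
    - [-2,1,-146]
    - [-2,1,-146]
    - [-2,1,-146]
  dr:
    - [0,0,0]
    - [0,0,0]
    - [0,0,0]
    - [0,0,0]
    - [0,0,0]
    - [0,0,0]
    - [0,0,0]
    - [0,0,0]
    - [0,0,0]
    - [0,0,0]
    - [0,0,0]
  fingers: [1,1,1,1,1,0.3,0.3,0.3,0.3,0.3,0.3]
  newtons: 12

```text
time_s: 3.95
tcp_pos: [471.7, -166.3, 60.9]
eef_rot: [0.0, 0.689, 0.725, 0.0]
force: [-0.5, -0.1, 5.9]
finger_gap: 0.579
grip_force: 12.0
```

Request:
carry_out:
  dp:
    - [-1,20,0]
    - [-2,45,0]
    - [-3,70,0]
    - [-4,95,0]
    - [-5,120,0]
    - [-6,140,0]
    - [-7,155,0]
    - [-7,160,0]
    - [-7,160,0]
  dr:
    - [0,0,0]
    - [0,0,0]
    - [0,0,0]
    - [0,0,0]
    - [0,0,0]
    - [0,0,0]
    - [0,0,0]
    - [0,0,0]
    - [0,0,0]
  fingers: [0.3,0.3,0.3,0.3,0.3,0.3,0.3,0.3,0.3]

```text
time_s: 5.08
tcp_pos: [464.7, -5.7, 60.9]
eef_rot: [-0.0, 0.689, 0.725, 0.0]
force: [-1.2, 0.1, 6.7]
finger_gap: 0.583
grip_force: 12.0
```

Request:
carry_out:
  dp:
    - [0,3,0]
    - [0,6,0]
    - [0,8,0]
    - [0,8,0]
  dr:
    - [0,0,0]
    - [0,0,0]
    - [0,0,0]
    - [0,0,0]
  fingers: [0.3,0.3,0.3,0.3]

```text
time_s: 5.58
tcp_pos: [464.4, 1.8, 60.9]
eef_rot: [-0.0, 0.689, 0.725, -0.0]
force: [-1.5, 0.2, 6.2]
finger_gap: 0.58
grip_force: 12.0
```

Request:
carry_out:
  dp:
    - [0,3,0]
    - [0,6,0]
    - [0,8,0]
    - [0,8,0]
  dr:
    - [0,0,0]
    - [0,0,0]
    - [0,0,0]
    - [0,0,0]
  fingers: [0.3,0.3,0.3,0.3]

```text
time_s: 6.08
tcp_pos: [464.1, 9.8, 60.9]
eef_rot: [-0.0, 0.689, 0.724, -0.0]
force: [-1.3, 0.2, 7.8]
finger_gap: 0.581
grip_force: 12.0
```

Run:
```python
from h import *
snap('wrist','wrist2');snap('scene','scene2'); 
b=cv2.imread('pics/scene2.png')[135:300,190:340]; w=cv2.imread('pics/wrist2.png')[50:300,220:420]
cv2.imwrite('pics/c2.png',cv2.hconcat([cv2.resize(b,(400,440)),cv2.resize(w,(352,440))]))
```

```text
(no output)
```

View pics/c2.png

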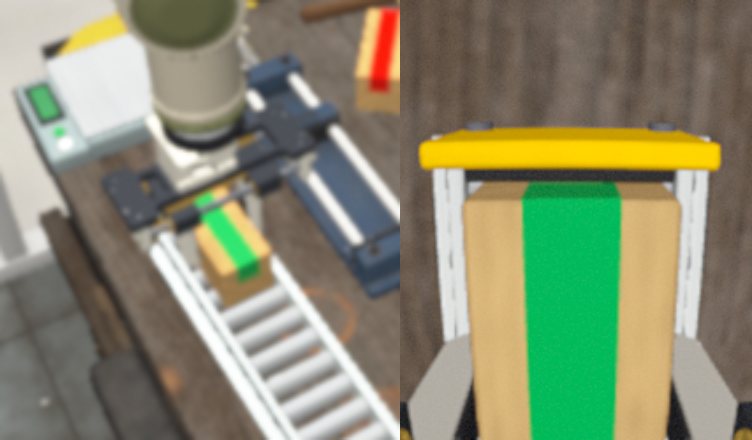

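The wrist crop shows a small gap between the carton's top far edge (row ≈198, or 162 in the full image) and the stop's near top edge (row ≈168, or 145). The carton is straight in the track. I'll creep forward until there's contact force.

Request:
carry_out:
  dp:
    - [0,2,0]
    - [0,4,0]
    - [0,6,0]
    - [0,6,0]
  dr:
    - [0,0,0]
    - [0,0,0]
    - [0,0,0]
    - [0,0,0]
  fingers: [0.3,0.3,0.3,0.3]

```text
time_s: 6.68
tcp_pos: [463.6, 11.9, 60.7]
eef_rot: [0.001, 0.691, 0.723, -0.002]
force: [-3.4, -15.5, 4.6]
finger_gap: 0.583
grip_force: 12.0
```

Run:
```python
from h import *
s=load('wrist2')
print(onz(s,220+575/1.76,50+198/1.76,92,True),onz(s,220+575/1.76,50+168/1.76,72,True),onz(s,220+465/1.76-400/1.76,50+198/1.76,92,True))
```

```text
[576.8737382   80.61645042  92.        ] [593.04280056  88.36431942  72.        ] [435.52092785  69.93696203  92.        ]
```

There's a 15 N push at the stop. I'll relax it while staying within tolerance, firm up the grip, then lift.

Request:
carry_out:
  dp:
    - [0,-3,0]
    - [0,-3,0]
    - [0,-3,0]
    - [0,-3,0]
    - [0,-3,10]
    - [0,-4,30]
    - [0,-4,60]
    - [0,-4,80]
    - [0,-4,80]
  dr:
    - [0,0,0]
    - [0,0,0]
    - [0,0,0]
    - [0,0,0]
    - [0,0,0]
    - [0,0,0]
    - [0,0,0]
    - [0,0,0]
    - [0,0,0]
  fingers: [0.3,0.3,0.3,0.3,0.3,0.3,0.3,0.3,0.3]
  newtons: 30

```text
time_s: 7.8
tcp_pos: [465.4, 12.3, 141.9]
eef_rot: [0.001, 0.689, 0.725, 0.001]
force: [0.2, 0.8, -3.8]
finger_gap: 0.581
grip_force: 30.0
```

Request:
carry_out:
  dp:
    - [1,20,0]
    - [2,55,0]
    - [3,95,0]
    - [4,135,0]
    - [5,175,0]
    - [6,215,0]
    - [8,250,0]
    - [9,275,0]
    - [9,285,0]
    - [9,285,0]
    - [9,285,0]
  dr:
    - [0,0,0]
    - [0,0,0]
    - [0,0,0]
    - [0,0,0]
    - [0,0,0]
    - [0,0,0]
    - [0,0,0]
    - [0,0,0]
    - [0,0,0]
    - [0,0,0]
    - [0,0,0]
  fingers: [0.3,0.3,0.3,0.3,0.3,0.3,0.3,0.3,0.3,0.3,0.3]

```text
time_s: 9.18
tcp_pos: [473.8, 295.2, 140.7]
eef_rot: [0.0, 0.69, 0.724, -0.0]
force: [0.4, 0.3, -2.1]
finger_gap: 0.576
grip_force: 30.0
```

Run:
```python
from h import *
snap('wrist','wrist3');snap('side','side3'); 
b=cv2.imread('pics/side3.png')[60:240,180:340]; w=cv2.imread('pics/wrist3.png')[50:300,220:420]
cv2.imwrite('pics/c3.png',cv2.hconcat([cv2.resize(b,(400,450)),cv2.resize(w,(360,450))]))
```

```text
(no output)
```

View pics/c3.png

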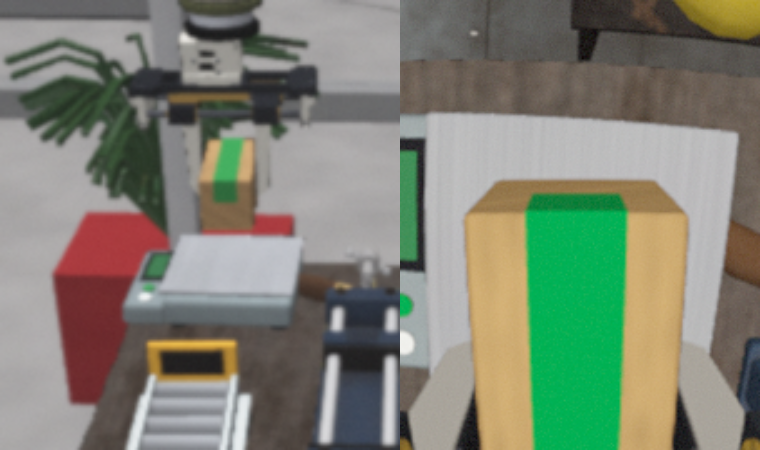

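The carton hangs level over the middle of the pan. The pan edges show on all sides, and the far margin looks right. It should touch at TCP z≈73, so I'll lower it.

Request:
carry_out:
  dp:
    - [0,2,-20]
    - [0,2,-40]
    - [0,2,-55]
    - [0,2,-63]
    - [0,2,-66]
    - [0,2,-67]
    - [0,2,-67]
    - [0,2,-67]
  dr:
    - [0,0,0]
    - [0,0,0]
    - [0,0,0]
    - [0,0,0]
    - [0,0,0]
    - [0,0,0]
    - [0,0,0]
    - [0,0,0]
  fingers: [0.3,0.3,0.3,0.3,0.3,0.3,0.3,0.3]

```text
time_s: 10.28
tcp_pos: [473.8, 298.9, 74.0]
eef_rot: [0.0, 0.689, 0.725, 0.0]
force: [0.5, 0.8, -3.2]
finger_gap: 0.578
grip_force: 30.0
```

Request:
carry_out:
  dp:
    - [0,0,-1]
    - [0,0,-2]
    - [0,0,-2]
    - [0,0,-2]
  dr:
    - [0,0,0]
    - [0,0,0]
    - [0,0,0]
    - [0,0,0]
  fingers: [0.3,0.3,0.3,0.3]

```text
time_s: 10.78
tcp_pos: [473.8, 299.1, 72.7]
eef_rot: [-0.0, 0.689, 0.725, 0.001]
force: [-2.6, 0.0, 11.6]
finger_gap: 0.58
grip_force: 30.0
```

The wrist force shows contact with the pan (+11.6 N). I'll release and rise.

Request:
carry_out:
  dp:
    - [0,0,0]
    - [0,0,0]
    - [0,0,0]
    - [0,0,0]
    - [0,0,0]
    - [0,0,15]
    - [0,0,50]
    - [0,0,100]
    - [0,0,150]
    - [0,0,150]
    - [0,0,150]
  dr:
    - [0,0,0]
    - [0,0,0]
    - [0,0,0]
    - [0,0,0]
    - [0,0,0]
    - [0,0,0]
    - [0,0,0]
    - [0,0,0]
    - [0,0,0]
    - [0,0,0]
    - [0,0,0]
  fingers: [0.7,0.9,1,1,1,1,1,1,1,1,1]

```text
time_s: 12.15
tcp_pos: [473.2, 298.8, 221.9]
eef_rot: [-0.0, 0.689, 0.725, 0.0]
force: [-0.1, -0.0, -0.1]
finger_gap: 0.997
grip_force: 0.0
```

Run:
```python
from h import *
snap('wrist','wrist4')
```

```text
(no output)
```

View pics/wrist4.png

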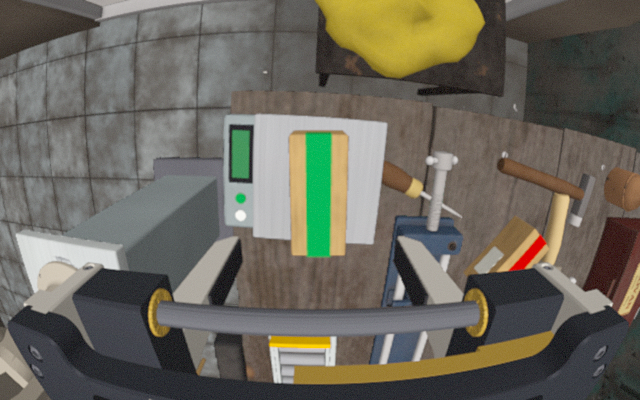

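The wrist view shows the carton upright on the pan, with its top spanning (289–347, 131–256). The pan corners are at about (257,114), (386,123), (373,244) and (253,236). I'll check the offset before handing in.

Run:
```python
from h import *
s=load('wrist4')
m=lambda P,z:np.mean([onz(s,u,v,z,True) for u,v in P],0)
d=m([(289,131),(347,131),(345,256),(291,256)],104)-m([(257,114),(386,123),(373,244),(253,236)],48)
print(d)
if np.hypot(*d[:2])<20: print(hand_in())
```

```text
[ 0.84683677 -0.55849422 56.        ]
the job is handed in; nothing more can be done
None
```

I rolled the green-taped carton against the end stop, then set it upright on the scale pan about 1 mm from the middle (measured from the wrist camera), and handed the job in at about 12 s; I steered clear of the red-taped carton, and the hand-in gave no verdict.

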